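Find the loaded case by feel and push it home

TASK

One of the three identical dark grey carrying cases still has its weight inside; the other two are empty. Feel which one it is by lifting a case's handle end slightly, with its far end always resting on the plate, and set it down gently; then slide the loaded case gently back until its far end is flush against the stop rail, and let go. Leave the two empty cases standing where they are, and do not disturb the other things round about.

Things in the scene. Friction and masses are not known exactly. Their poses are not given: they have to be found in the camera images.
- plate: fixed aluminium plate on the worktop, 340 (x) x 580 (y) x 4 mm; the three cases stand on it. Origin at the centre of its underside, its top 4 mm above; +x points to the stop rail, z up.
- rail: fixed dark steel stop rail along the far side of the plate, 16 x 570 mm, 32 mm high above the plate's top. Origin at the middle of its near face, at the level of the plate's top; this face is the plane x = 0 of the rail's frame; +x points away from the robot (into the rail), y along the rail.
- case_a: closed dark grey plastic case, 120 (x) x 84 (y) x 60 mm high, one of three that look alike (lid fixed, too wide to grip). Empty cases weigh 0.2 to 0.29 kg, the loaded one 0.75 to 0.97 kg, a little more toward the handle; which is loaded changes and cannot be seen. Origin at the centre of the underside; +x to its far end (toward the rail), z up.
- case_a_handle (a point): middle of the level steel handle bar on the near end of case_a, a freely turning sleeve 10 mm thick, 50 mm long along the case's y; at [-0.100, 0, 0.042] in the case's frame, 35 mm clear of the end face. Gripped from above across the bar, the case pivots freely about it. Raised with the far edge resting, an empty case pulls down with 0.9 to 1.7 N, the loaded one with 3.4 to 5.4 N.
- case_a_back (a point): middle of the far bottom edge of case_a, at [0.060, 0, 0] in the case's frame
- case_b: closed dark grey plastic case, 120 (x) x 84 (y) x 60 mm high, one of three that look alike (lid fixed, too wide to grip). Empty cases weigh 0.2 to 0.29 kg, the loaded one 0.75 to 0.97 kg, a little more toward the handle; which is loaded changes and cannot be seen. Origin at the centre of the underside; +x to its far end (toward the rail), z up.
- case_b_handle (a point): middle of the level steel handle bar on the near end of case_b, a freely turning sleeve 10 mm thick, 50 mm long along the case's y; at [-0.100, 0, 0.042] in the case's frame, 35 mm clear of the end face. Gripped from above across the bar, the case pivots freely about it. Raised with the far edge resting, an empty case pulls down with 0.9 to 1.7 N, the loaded one with 3.4 to 5.4 N.
- case_b_back (a point): middle of the far bottom edge of case_b, at [0.060, 0, 0] in the case's frame
- case_c: closed dark grey plastic case, 120 (x) x 84 (y) x 60 mm high, one of three that look alike (lid fixed, too wide to grip). Empty cases weigh 0.2 to 0.29 kg, the loaded one 0.75 to 0.97 kg, a little more toward the handle; which is loaded changes and cannot be seen. Origin at the centre of the underside; +x to its far end (toward the rail), z up.
- case_c_handle (a point): middle of the level steel handle bar on the near end of case_c, a freely turning sleeve 10 mm thick, 50 mm long along the case's y; at [-0.100, 0, 0.042] in the case's frame, 35 mm clear of the end face. Gripped from above across the bar, the case pivots freely about it. Raised with the far edge resting, an empty case pulls down with 0.9 to 1.7 N, the loaded one with 3.4 to 5.4 N.
- case_c_back (a point): middle of the far bottom edge of case_c, at [0.060, 0, 0] in the case's frame
- beaker: small glass beaker, 50 mm wide, 58 mm high, left of the plate; bystander; origin at the centre of its underside
- timer: white bench timer, 50 x 66 x 69 mm, at the front left; bystander; origin at the centre of its underside
- dropper_bottle: small white bottle with black cap, 33 mm wide, 78 mm high, at the front right; bystander; origin at the centre of its underside

How it is judged:
On the way:
1. the handle end of a case is lifted slightly (case tilted by more than about 1.5 degrees) (angle between any of case_a, case_b, case_c's own z axis and vertical above 0.025 rad), for 0.2 s.
At the end, for the whole second after the job is handed in: The loaded case (known by pressing on the plate with more than 4.5 N) stands level on the plate, at rest, its far end within 2.5 mm of the stop rail and square to it within 0.05 rad; the two empty cases stand level, each within 25 mm of where it started (((x of case_a_back in the frame of rail above -0.0025 m and angle between the x axis of case_a and the x axis of rail, either way round below 0.05 rad and angle between each of case_a, case_b, case_c's own z axis and vertical below 0.03 rad and linear speed of case_a below 0.01 m/s and contact force between case_a and plate above 4.5 N and distance of each of case_b, case_c from where it was at the start of the episode below 0.025 m) or (x of case_b_back in the frame of rail above -0.0025 m and angle between the x axis of case_b and the x axis of rail, either way round below 0.05 rad and angle between each of case_b, case_a, case_c's own z axis and vertical below 0.03 rad and linear speed of case_b below 0.01 m/s and contact force between case_b and plate above 4.5 N and distance of each of case_a, case_c from where it was at the start of the episode below 0.025 m) or (x of case_c_back in the frame of rail above -0.0025 m and angle between the x axis of case_c and the x axis of rail, either way round below 0.05 rad and angle between each of case_c, case_a, case_b's own z axis and vertical below 0.03 rad and linear speed of case_c below 0.01 m/s and contact force between case_c and plate above 4.5 N and distance of each of case_a, case_b from where it was at the start of the episode below 0.025 m))); the robot touches nothing.
It fails at once if a case is lifted clear of the plate (far bottom edge more than 10 mm above the plate) (z of any of case_a_back, case_b_back, case_c_back in the frame of plate above 0.014 m).
It fails at once if a case is tipped by more than 15 degrees (angle between any of case_a, case_b, case_c's own z axis and vertical above 0.26 rad).
It fails at once if a case is rammed or pressed against the stop rail with more than 25 N (contact force between any of case_a, case_b, case_c and rail above 25 N).
It fails at once if a case is slammed or pressed down on the plate with more than 60 N (contact force between any of case_a, case_b, case_c and plate above 60 N).
It fails at once if the beaker, timer or bottle is moved more than 20 mm (distance of any of beaker, timer, dropper_bottle from where it was at the start of the episode above 0.02 m).
It also fails if it takes over 58 s, if anything falls off the work surface, if the arm or the gripper's body presses on something with over 40 N, if the wrist force passes 120 N, or if a joint passes its speed limit or range.

ROBOT

A 7-joint arm with a two-finger parallel gripper is mounted at the origin on a cart in front of the work surface, level with it; the furniture and walls round the work are solid. World frame = base frame: x ahead of the robot, y to its left, z up, the work surface at z = 0. Lengths are in m, angles in rad, forces in N, time in s.
With the tool pointing down it reaches from about 0.4 to 0.85 m from the base axis. Payload 6.9 kg.
Tool frame: the origin (TCP) lies at the very end of the fingers, on their centre line; the grasp point (between the pads) lies 19 mm behind it; z points along the fingers, y is the line along which they close (so a half turn about z gives the same grasp; the last joint's range is limited). The gripper opens to 85 mm and grips with 20 to 120 N. Pads are 22 mm wide; open, the fingers measure 114 mm over their backs; the gripper's body (76 mm by 85 mm) begins 54 mm behind the grasp point. The pads swing forward as they close: fully open they stand 13 mm farther back than shut.
Start: joints at [-1.01, 0.507, -0.238, 1.5, 0.126, 1.149, -0.155], TCP at [0.275, 0.561, 0.231] pointing down, gripper open.
Joint ranges: [-3.08, 3.08], [-0.24, 2.05], [-1.43, 1.35], [0, 2.5], [-1.52, 4.66], [0.17, 1.96], [-2.89, 2.89]. Speed limits (rad/s): [2.39, 2.39, 3.14, 3.14, 3.14, 3.14, 3.14].

INTERFACE

Orientations are given as a rotation vector (axis times angle).
In Python, from plant import ctrl, vision gives the robot as it stands.
- The arm moves only by the shell command python3 -m jog 'ROWS' [FORCE]. ROWS is JSON, a list of rows, each a list of 5 numbers: the finger opening in mm, from 0 to 85.4, then the shift along the world's x, y, z in mm, then the turn about the world's z in rad. In form: [[fingers, tx, ty, tz, spin], ...]. A call has 1 to 12 rows; each row shifts and turns the commanded pose from where the row before left it; what a row does not reach is not made up. A row lasts 1/12 s, in which the tool goes at most 41.7 mm and 7.16 degrees, less where a joint would pass 70% of its speed; a pose out of reach is approached as far as the arm can. A call with a gripper value outside its range is refused whole. The fingers move at their own pace and stop on an object; FORCE is the grip in N (left out, the last holds). Time passes only in rows, so rows that do not move let the fingers close. It gives the time, the measured TCP pose, the force, the opening and the grip force at its end, in the units of the state.
- ctrl.sense(): the state, without advancing time (a new reading comes with each control period).
- vision.get_image(name): name is "scene" or "side" or "wrist"; returns the picture (400x640x3 uint8, red, green, blue); there is no depth.
- vision.calibration(name): a dict with "intrinsics" (3x3 intrinsics, pixels), "k1" (the pictures are not rectified: a ray, as slopes to the right and down, at radius r is drawn at 1 + k1 r^2 times it, then the intrinsics apply), "cam_to_world" (4x4, takes a point from camera to world coordinates); the wrist camera has in their place "tool_from_camera" (4x4, takes a point from camera to tool coordinates, whose origin is the TCP and whose axes are the flange's). Camera axes: x right, y down, z forward; pixel columns grow to the right and rows downward; lengths in m; the calibration is good to about 2 mm. A picture is of the moment at which its call begins: read the wrist's pose just before it. calibration takes no time and is no camera call.
- ctrl.finish_job(): hands the job in; it is judged then, once.
The state is a dict: "t": time; "joint_positions": joint angles; "qvel": joint speeds; "effort": joint torques, N m; "ee_pos": TCP position; "eef_rot": TCP orientation; "ft_force": force on the tool from outside, world axes, zero at the start; "torque": the same for the moment, N m; "finger_gap": opening from 0.0 (shut) to 1.0 (fully open); "gripper_force": force on a finger pad.
Only numpy, scipy, OpenCV 4.12 (cv2) and the standard library are available. Lean on these libraries where they do the work, as an engineer would, in place of code of your own. Each camera call takes 0.05 s, during which the arm holds its last target. There are 200 camera calls.

## Working session

There is one attempt and no reset: what is moved stays moved. The work goes in short steps, Python scripts to look and compute and a shell command to move; the robot and the scene stay as the last step left them, time stands still between calls to the robot, and variables do not carry over. Pictures are saved under pics/ and viewed, at most 10 in all, crops included, and the job is handed in when it is done.

```bash
mkdir -p pics; ls
python3 - <<'E'
from plant import ctrl, vision
import cv2
print(ctrl.sense())
for n in("scene","side"):
    im=vision.get_image(n); cv2.imwrite(f"pics/{n}0.png",im[:,:,::-1]); c=vision.calibration(n); print(n,c)
print(vision.calibration("wrist"))
E
```

```text
pics
{'t': 0.0, 'joint_positions': array([-1.01047873,  0.50834292, -0.23751333,  1.50112296,  0.12571034,
        1.14888565, -0.15479509]), 'qvel': array([ 0.0023756 , -0.00232533, -0.00032297,  0.00218425, -0.00012682,
        0.00068503,  0.00037682]), 'effort': array([-3.77822416e-04, -6.20580697e+01, -2.18711458e+00, -2.49650520e+01,
        1.26947041e-02,  1.17700535e-02,  4.67885400e-06]), 'ee_pos': array([0.27442323, 0.56098255, 0.23042952]), 'eef_rot': array([-7.08180238e-01, -3.06036714e+00,  2.72193890e-03]), 'ft_force': array([-0.20385081, -0.05277014, -0.25323831]), 'torque': array([-0.01307546, -0.02726291,  0.01204146]), 'gripper_force': 0.0, 'finger_gap': 1.0020699826989996}
scene {'intrinsics': array([[427.61419426,   0.        , 316.87321222],
       [  0.        , 427.61419426, 199.09885274],
       [  0.        ,   0.        ,   1.        ]]), 'k1': -0.033174717119860406, 'cam_to_world': array([[-0.8529699 , -0.26821587,  0.44777515, -0.16774083],
       [-0.52195599,  0.4417107 , -0.72969419,  1.26538664],
       [-0.00207152, -0.8561261 , -0.51676282,  0.88720
[... 395 characters left out ...]
, -1.089478  ],
       [ 0.00934244, -0.90838357, -0.41803351,  0.70424829],
       [ 0.        ,  0.        ,  0.        ,  1.        ]])}
{'intrinsics': array([[290.86772306,   0.        , 317.88347981],
       [  0.        , 290.86772306, 197.81254276],
       [  0.        ,   0.        ,   1.        ]]), 'k1': -0.018538029279612074, 'tool_from_camera': array([[-5.05081701e-04, -9.50827379e-01, -3.09720908e-01,
         7.90004086e-02],
       [ 9.99999533e-01, -7.35355920e-04,  6.26741922e-04,
         1.15916896e-04],
       [-8.23678482e-04, -3.09720447e-01,  9.50827306e-01,
        -1.42574997e-01],
       [ 0.00000000e+00,  0.00000000e+00,  0.00000000e+00,
         1.00000000e+00]])}
```

View pics/scene0.png

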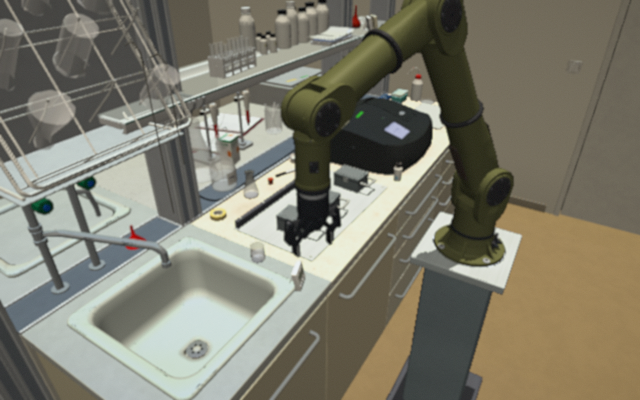

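View pics/side0.png

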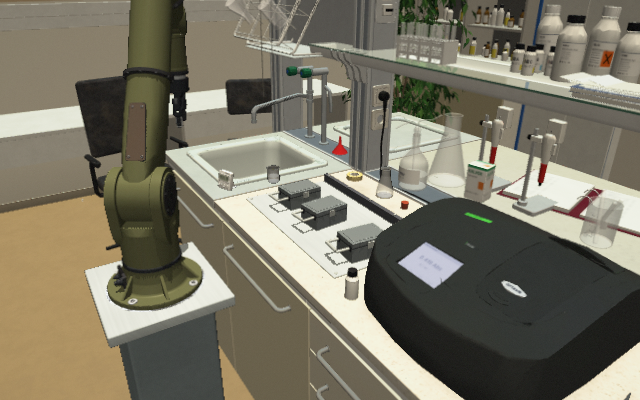

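The side view shows the three cases at about (298,195), (322,212) and (360,240), with the rail behind them. The bottle is at (351,284), the timer at (226,179) and the beaker at (273,173). I'll enlarge that area.

Run:
```python
import cv2
im=cv2.imread("pics/side0.png")[160:310,215:415]
cv2.imwrite("pics/side0c.png",cv2.resize(im,(800,600),interpolation=cv2.INTER_CUBIC))
```

```text
(no output)
```

View pics/side0c.png

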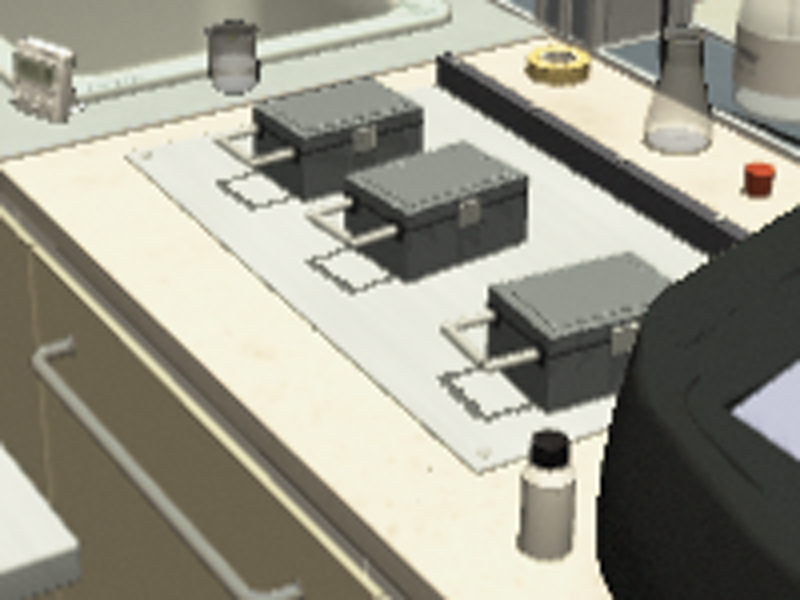

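```bash
cat > h.py <<'E'
import numpy as np, cv2
from plant import ctrl, vision
def ray(name,px,T=None):
    c=vision.calibration(name); K=c["intrinsics"]; k=c["k1"]
    p=cv2.undistortPoints(np.array([[px]],float),K,np.array([k,0,0,0.]))[0,0]
    M=c["cam_to_world"] if T is None else T
    return M[:3,3], M[:3,:3]@np.array([p[0],p[1],1.])
def at(name,px,z,T=None):
    o,d=ray(name,px,T); return o+d*(z-o[2])/d[2]
def wristT(s):
    T=np.eye(4); T[:3,:3]=cv2.Rodrigues(np.array(s["eef_rot"]))[0]; T[:3,3]=s["ee_pos"]
    return T@vision.calibration("wrist")["tool_from_camera"]
E
python3 - <<'E'
from h import *
P={'plateNL':(128,155,4),'plateNR':(482,472,4),'railbotL':(437,85,4),'railbotR':(715,258,4),
'L_h1':(220,140,46),'L_h2':(254,165,46),'L_NL':(255,107,64),'L_NR':(300,138,64),'L_FR':(423,112,64),'L_bNR':(302,198,4),'L_bFR':(422,160,4),
'M_h1':(310,216,46),'M_h2':(351,243,46),'M_NL':(346,178,64),'M_NR':(405,220,64),'M_FR':(527,182,64),'M_FL':(462,143,64),'M_bNR':(405,281,4),'M_bFR':(526,243,4),
'R_h1':(446,330,46),'R_h2':(486,367,46),'R_NL':(490,290,64),'R_NR':(548,341,64),'R_FL':(627,254,64),'R_bNR':(547,410,4),'bottle':(547,550,0),'timer':(45,115,0),'beaker':(234,90,0)}
for k,(x,y,z) in P.items():
    print(k,np.round(at("side",((x+.5)/4-.5+215,(y+.5)/4-.5+160),z/1000)[:2]*1000))
E
```

```text
plateNL [409. 340.]
plateNR [ 396. -233.]
railbotL [728. 334.]
railbotR [721. -82.]
L_h1 [451. 241.]
L_h2 [451. 182.]
L_NL [490. 251.]
L_NR [491. 175.]
L_FR [606. 168.]
L_bNR [496. 184.]
L_bFR [623. 196.]
M_h1 [444.  76.]
M_h2 [448.  20.]
M_NL [484.  88.]
M_NR [484.   1.]
M_FR [601.   8.]
M_FL [598.  97.]
M_bNR [492.  14.]
M_bFR [609.  18.]
R_h1 [ 437. -127.]
R_h2 [ 432. -183.]
R_NL [ 476. -123.]
R_NR [ 469. -202.]
R_FL [ 592. -130.]
R_bNR [ 476. -194.]
bottle [ 386. -319.]
timer [384. 470.]
beaker [561. 432.]
```

Handles sit at roughly L (450,211), M (447,48) and R (436,-156) mm, with the rail face at x≈725. I'll go above L first.

```bash
python3 -m jog '[[60,15,-29,-5,-0.093],[60,15,-29,-5,-0.093],[60,15,-29,-5,-0.093],[60,15,-29,-5,-0.093],[60,15,-29,-5,-0.093],[60,15,-29,-5,-0.093],[60,15,-29,-5,-0.093],[60,15,-29,-5,-0.093],[60,15,-29,-5,-0.093],[60,15,-29,-5,-0.093],[32,15,-29,-5,-0.093],[32,11,-31,-5,-0.094]]' 40
python3 -m jog '[[32,0,0,0,0],[32,0,0,0,0],[32,0,0,0,0]]'
python3 - <<'E'
from h import *
s=ctrl.sense(); print(s); im=vision.get_image("wrist"); cv2.imwrite("pics/w1.png",im[:,:,::-1])
E
```

```text
t: 1.1
ee_pos: [0.4515, 0.2102, 0.1709]
eef_rot: [2.227, 2.215, 0.001]
ft_force: [1.5, 1.1, -0.2]
finger_gap: 0.431
gripper_force: 0.0
t: 1.35
ee_pos: [0.4503, 0.212, 0.1712]
eef_rot: [-2.221, -2.221, 0.0]
ft_force: [-0.3, 1.8, 0.2]
finger_gap: 0.375
gripper_force: 0.0
{'t': 1.35, 'joint_positions': array([-0.56129305,  0.37421546,  0.10062572,  1.91991208, -0.04968263,
        0.85011799, -0.4347191 ]), 'qvel': array([-0.02215955, -0.00218286, -0.01702224, -0.0067342 ,  0.00096433,
        0.00189644, -0.0005863 ]), 'effort': array([ 1.38094515e+00, -4.84322011e+01,  2.62673534e+00, -2.04552823e+01,
        1.37181762e-01,  2.05624674e-02, -8.54708866e-03]), 'ee_pos': array([0.45027031, 0.21200336, 0.171165  ]), 'eef_rot': array([-2.22090853e+00, -2.22103639e+00,  1.83276352e-04]), 'ft_force': array([-0.25749783,  1.78164347,  0.20132311]), 'torque': array([ 0.02652511, -0.00907746, -0.00734204]), 'gripper_force': 0.0, 'finger_gap': 0.3751302942265127}
```

View pics/w1.png

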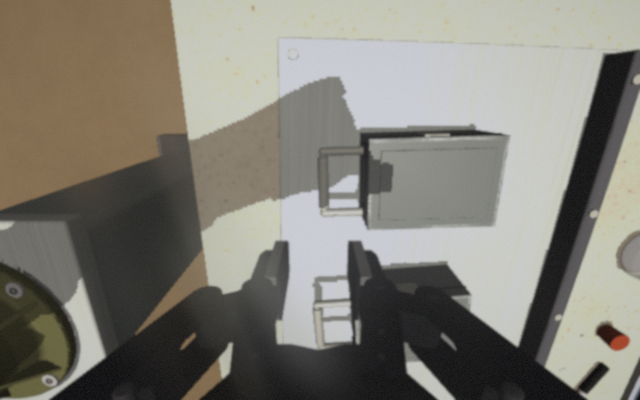

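The upper case is L, with its bar from (322,150) to (322,213). M's handle bar is partly seen between the fingers, from (320,300) to (320,347). The rail is at the right. Converting these to positions.

Run:
```python
from h import *
s=ctrl.sense(); T=wristT(s); print(s['ee_pos'])
P={'Lh1':(323,151,46),'Lh2':(324,212,46),'L_NL':(369,138,64),'L_FL':(508,136,64),'L_NR':(370,228,64),'L_FR':(495,226,64),'plateNL':(280,39,4),'Mh1':(319,303,46),'Mh2':(321,346,46),'railtopNear1':(609,56,36),'railtopNear2':(535,330,36),'rb1':(596,80,4),'rb2':(523,350,4)}
for k,(x,y,z) in P.items(): print(k,np.round(at("wrist",(x,y),z/1000,T)[:2]*1000,1))
```

```text
[0.45010923 0.21267366 0.17124865]
Lh1 [455.2 250.4]
Lh2 [456.6 190.4]
L_NL [493.9 264.3]
L_FL [612.5 266.4]
L_NR [499.3 181.3]
L_FR [616.9 183.3]
plateNL [414.2 351.1]
Mh1 [451.9  83.5]
Mh2 [454.4  23.3]
railtopNear1 [708.2 334.1]
railtopNear2 [710.9  35.6]
rb1 [730.9 316.6]
rb2 [732.4 -27.9]
```

```bash
python3 -m jog '[[30,5,5,-10,0],[30,0,0,-20,0],[30,0,0,-20,0],[30,0,0,-20,0],[30,0,0,-20,0],[30,0,0,-20,0],[30,0,0,-18,0],[30,0,0,-15,0],[30,0,0,0,0],[30,0,0,0,0],[30,0,0,0,0],[30,0,0,0,0]]' 40
python3 -m jog '[[0,0,0,0,0],[0,0,0,0,0],[0,0,0,0,0],[0,0,0,0,0],[0,0,0,0,0],[0,0,0,0,0]]' 30
```

```text
t: 2.4
ee_pos: [0.4561, 0.2171, 0.0291]
eef_rot: [2.222, 2.221, 0.002]
ft_force: [-0.2, 0.1, -0.4]
finger_gap: 0.352
gripper_force: 0.0
t: 2.9
ee_pos: [0.4556, 0.2169, 0.0286]
eef_rot: [-2.222, -2.221, -0.001]
ft_force: [-0.9, 2.2, 3.5]
finger_gap: 0.105
gripper_force: 29.4
```

Gripped on the bar (9 mm gap). I'll lift slowly and weigh it.

```bash
python3 -m jog '[[0,0,0,1,0],[0,0.5,0,2,0],[0,0.5,0,2,0],[0,0.5,0,2,0],[0,0.5,0,1,0],[0,0,0,0,0],[0,0,0,0,0],[0,0,0,0,0],[0,0,0,0,0],[0,0,0,0,0],[0,0,0,0,0]]'
for i in 1 2 3; do python3 -m jog '[[0,0,0,0,0]]' | sed -n '1,4p'; done
```

```text
t: 3.82
ee_pos: [0.4574, 0.2164, 0.0362]
eef_rot: [-2.222, -2.22, 0.001]
ft_force: [-0.2, 1.1, -1.5]
finger_gap: 0.105
gripper_force: 29.1
t: 3.9
ee_pos: [0.4574, 0.2164, 0.0362]
eef_rot: [-2.223, -2.22, 0.0]
ft_force: [-0.8, 1.0, -0.8]
t: 3.98
ee_pos: [0.4575, 0.2164, 0.0362]
eef_rot: [-2.223, -2.22, 0.0]
ft_force: [-1.6, 0.4, -0.7]
t: 4.07
ee_pos: [0.4574, 0.2164, 0.0362]
eef_rot: [-2.223, -2.22, 0.0]
ft_force: [-0.4, 1.0, -0.8]
```

L pulls about 0.9 N, so it is empty. I'll set it down, release, and go to M.

```bash
python3 -m jog '[[0,-0.5,0,-2,0],[0,-0.5,0,-2,0],[0,-0.5,0,-2,0],[0,-0.5,0,-1.5,0],[0,0,0,0,0],[0,0,0,0,0],[30,0,0,0,0],[30,0,0,0,0],[30,0,0,0,0],[30,0,0,0,0],[30,0,0,15,0],[30,0,0,25,0]]'
python3 -m jog '[[30,0,0,30,0],[30,0,0,10,0],[30,-1,-27,0,0],[30,-1,-28,0,0],[30,-1,-28,0,0],[30,0,-28,0,0],[30,0,-28,0,0],[30,0,-27,0,0],[30,0,0,0,0],[30,0,0,0,0],[30,0,0,0,0]]'
python3 - <<'E'
from h import *
s=ctrl.sense(); print(s['ee_pos'],s['ft_force']); im=vision.get_image("wrist"); cv2.imwrite("pics/w2.png",im[:,:,::-1])
E
```

```text
t: 5.07
ee_pos: [0.4542, 0.2158, 0.0673]
eef_rot: [-2.222, -2.219, 0.007]
ft_force: [0.4, 0.7, 0.2]
finger_gap: 0.351
gripper_force: 0.0
t: 5.98
ee_pos: [0.4527, 0.0509, 0.1088]
eef_rot: [-2.223, -2.22, -0.001]
ft_force: [-0.9, 0.5, -0.3]
finger_gap: 0.351
gripper_force: 0.0
[0.45272964 0.05091489 0.10881962] [-0.85739255  0.52101462 -0.32327726]
```

View pics/w2.png

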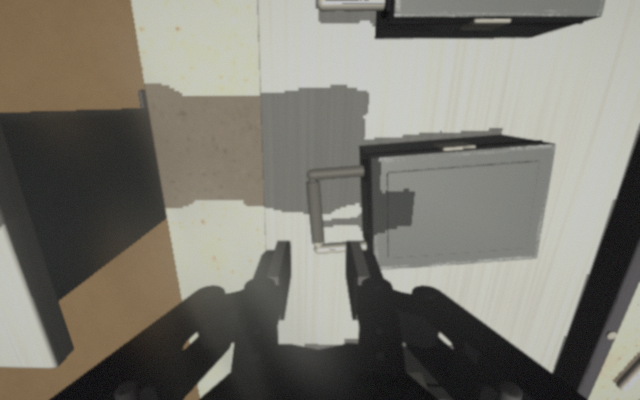

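M's bar runs from (314,174) to (318,247). Its top corners are (381,159), (554,145), (386,268) and (538,258).

Run:
```python
from h import *
s=ctrl.sense(); T=wristT(s)
P={'h1':(314,175,46),'h2':(318,246,46),'NL':(381,159,64),'FL':(554,145,64),'NR':(386,268,64),'FR':(538,258,64)}
for k,(x,y,z) in P.items(): print(k,np.round(at("wrist",(x,y),z/1000,T)[:2]*1000,1))
```

```text
h1 [450.4  81.5]
h2 [453.3  24.3]
NL [494.2  96.4]
FL [606.2 105.8]
NR [503.4  15.6]
FR [615.1  23.3]
```

```bash
python3 -m jog '[[30,-1,2,-15,0.07],[30,0,0,-20,0],[30,0,0,-20,0],[30,0,0,-15,0],[30,0,0,-10,0],[30,0,0,0,0],[30,0,0,0,0],[0,0,0,0,0],[0,0,0,0,0],[0,0,0,0,0],[0,0,0,0,0],[0,0,0,0,0]]' 30
python3 -m jog '[[0,0,0,1,0],[0,0.5,0,2,0],[0,0.5,0,2,0],[0,0.5,0,2,0],[0,0.5,0,1,0],[0,0,0,0,0],[0,0,0,0,0],[0,0,0,0,0],[0,0,0,0,0],[0,0,0,0,0]]'
for i in 1 2 3; do python3 -m jog '[[0,0,0,0,0]]' | sed -n '1,4p'; done
```

```text
t: 7.03
ee_pos: [0.4519, 0.0529, 0.0293]
eef_rot: [2.143, 2.297, 0.002]
ft_force: [-0.9, 2.1, 2.8]
finger_gap: 0.101
gripper_force: 29.5
t: 7.87
ee_pos: [0.4534, 0.0524, 0.0367]
eef_rot: [-2.143, -2.297, 0.0]
ft_force: [-0.8, -0.4, -0.9]
finger_gap: 0.106
gripper_force: 29.3
t: 7.95
ee_pos: [0.4535, 0.0524, 0.0367]
eef_rot: [-2.144, -2.297, 0.0]
ft_force: [0.4, -0.7, -0.2]
t: 8.03
ee_pos: [0.4535, 0.0524, 0.0367]
eef_rot: [-2.143, -2.297, 0.0]
ft_force: [-0.6, 0.1, -1.0]
t: 8.12
ee_pos: [0.4534, 0.0524, 0.0367]
eef_rot: [-2.143, -2.297, 0.0]
ft_force: [-0.1, 0.3, -0.7]
```

M is also empty at about 0.8 N. I'll set it down and go to R.

```bash
python3 -m jog '[[0,-0.5,0,-2,0],[0,-0.5,0,-2,0],[0,-0.5,0,-2,0],[0,-0.5,0,-1.5,0],[0,0,0,0,0],[0,0,0,0,0],[30,0,0,0,0],[30,0,0,0,0],[30,0,0,0,0],[30,0,0,0,0],[30,0,0,15,0],[30,0,0,25,0]]'
python3 -m jog '[[30,0,0,30,0],[30,0,0,10,-0.07],[30,-2,-28,0,0],[30,-2,-30,0,0],[30,-2,-30,0,0],[30,-2,-30,0,0],[30,-2,-30,0,0],[30,-1,-30,0,0],[30,0,-25,0,0],[30,0,0,0,0],[30,0,0,0,0],[30,0,0,0,0]]'
python3 - <<'E'
from h import *
s=ctrl.sense(); print(s['ee_pos'],s['ft_force']); im=vision.get_image("wrist"); cv2.imwrite("pics/w3.png",im[:,:,::-1])
E
```

```text
t: 9.12
ee_pos: [0.4501, 0.0523, 0.068]
eef_rot: [-2.142, -2.295, 0.005]
ft_force: [0.5, 0.3, -0.8]
finger_gap: 0.355
gripper_force: 0.0
t: 10.12
ee_pos: [0.4404, -0.15, 0.1091]
eef_rot: [-2.222, -2.22, -0.0]
ft_force: [0.2, 0.2, -0.1]
finger_gap: 0.353
gripper_force: 0.0
[ 0.44041645 -0.14999294  0.1091383 ] [ 0.17497065  0.20213106 -0.09019845]
```

View pics/w3.png

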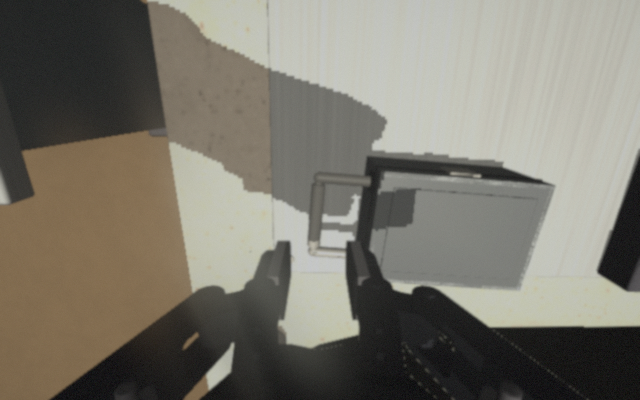

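R's bar runs from (319,180) to (314,250). Its top corners are (382,172), (553,186) and (521,289), and the plate's near edge runs from (267,2) to (273,268).

Run:
```python
from h import *
s=ctrl.sense(); T=wristT(s)
P={'h1':(319,181,46),'h2':(314,249,46),'NL':(382,172,64),'FL':(553,186,64),'FR':(521,289,64),'p1':(267,2,4),'p2':(273,268,4),'r1':(598,272,4),'r2':(638,150,4)}
for k,(x,y,z) in P.items(): print(k,np.round(at("wrist",(x,y),z/1000,T)[:2]*1000,1))
```

```text
h1 [ 441.9 -124. ]
h2 [ 438.  -179.4]
NL [ 483.4 -113.2]
FL [ 600.5 -122.7]
FR [ 596.4 -204.5]
p1 [403.4   1.9]
p2 [ 397.3 -222.4]
r1 [ 720.3 -228.4]
r2 [ 719.5 -106.9]
```

R is yawed about −0.075 against the rail's −0.025. I'll grip aligned to the bar and weigh it.

```bash
python3 -m jog '[[30,0,-2,-15,-0.075],[30,0,0,-20,0],[30,0,0,-20,0],[30,0,0,-15,0],[30,0,0,-10.5,0],[30,0,0,0,0],[30,0,0,0,0],[0,0,0,0,0],[0,0,0,0,0],[0,0,0,0,0],[0,0,0,0,0],[0,0,0,0,0]]' 50
python3 -m jog '[[0,0,0,1,0],[0,0.5,0,2,0],[0,0.5,0,2,0],[0,0.5,0,2,0],[0,0.5,0,1,0],[0,0,0,0,0],[0,0,0,0,0],[0,0,0,0,0],[0,0,0,0,0],[0,0,0,0,0]]'
for i in 1 2 3; do python3 -m jog '[[0,0,0,0,0]]' | sed -n '1,4p'; done
```

```text
t: 11.17
ee_pos: [0.4404, -0.1521, 0.0295]
eef_rot: [-2.304, -2.136, -0.001]
ft_force: [-3.0, 3.3, 6.9]
finger_gap: 0.091
gripper_force: 49.2
t: 12.0
ee_pos: [0.4424, -0.1526, 0.0367]
eef_rot: [-2.304, -2.135, 0.0]
ft_force: [-1.0, 0.8, -3.2]
finger_gap: 0.09
gripper_force: 48.8
t: 12.08
ee_pos: [0.4424, -0.1525, 0.0367]
eef_rot: [-2.304, -2.135, 0.0]
ft_force: [-2.5, 0.3, -2.4]
t: 12.17
ee_pos: [0.4424, -0.1526, 0.0367]
eef_rot: [-2.304, -2.135, 0.0]
ft_force: [-0.5, 0.1, -3.2]
t: 12.25
ee_pos: [0.4424, -0.1526, 0.0367]
eef_rot: [-2.304, -2.135, 0.0]
ft_force: [-1.2, -0.3, -3.3]
```

R pulls about 3.1 N, so it is the loaded one. I'll set it down and slide it, squaring it on the way.

```bash
python3 -m jog '[[0,-0.5,0,-2,0],[0,-0.5,0,-2,0],[0,-0.5,0,-2,0],[0,-0.5,0,-1.5,0],[0,0,0,0,0],[0,0,0,0,0],[0,2,0,0,0],[0,4,0,0,0],[0,5,0,0,0],[0,5,0,0,0.005],[0,5,0,0,0.005],[0,5,0,0,0.005]]'
python3 -m jog '[[0,6,-0.2,0,0.005],[0,6,-0.2,0,0.005],[0,6,-0.2,0,0.005],[0,6,-0.2,0,0.005],[0,6,-0.2,0,0.005],[0,6,-0.2,0,0.005],[0,6,-0.2,0,0.005],[0,6,-0.2,0,0],[0,6,-0.2,0,0],[0,6,-0.2,0,0],[0,4,-0.2,0,0],[0,2,-0.2,0,0]]'
python3 -m jog '[[0,1.5,0,0,0],[0,0,0,0,0],[0,0,0,0,0]]'
python3 - <<'E'
from h import *
s=ctrl.sense(); print(s['ee_pos'],s['ft_force'],s['eef_rot'])
cv2.imwrite("pics/s4f.png",vision.get_image("side")[:,:,::-1])
im=vision.get_image("wrist")[:,:,::-1]; cv2.imwrite("pics/w4.png",im)
E
```

```text
t: 13.25
ee_pos: [0.4634, -0.1529, 0.0294]
eef_rot: [-2.287, -2.148, 0.005]
ft_force: [-11.5, -0.8, 11.8]
finger_gap: 0.1
gripper_force: 50.4
t: 14.25
ee_pos: [0.5304, -0.1552, 0.0294]
eef_rot: [-2.249, -2.189, 0.004]
ft_force: [-11.4, 0.6, 10.4]
finger_gap: 0.091
gripper_force: 50.4
t: 14.5
ee_pos: [0.5315, -0.1553, 0.0295]
eef_rot: [-2.249, -2.189, 0.004]
ft_force: [-11.0, 0.2, 10.2]
finger_gap: 0.097
gripper_force: 50.2
[ 0.53147633 -0.15525076  0.02945741] [-11.0410064    0.17892629  10.23744078] [-2.24883546 -2.18894791  0.00449938]
```

View pics/w4.png

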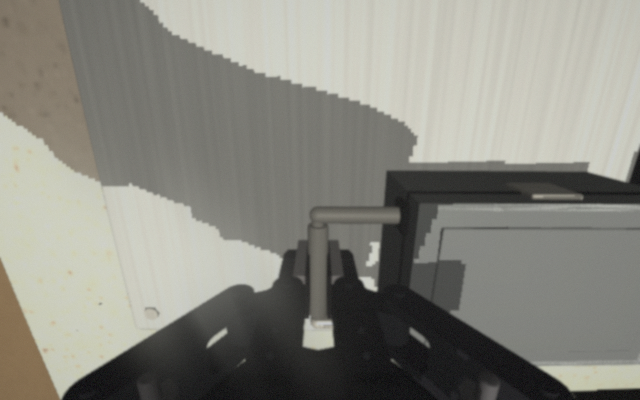

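The bar is firmly between the pads, and the case lies straight ahead with about 28 mm to go. Pressing down adds friction, so I'll ease up 1 mm and continue slowly.

```bash
python3 -m jog '[[0,0,0,1,0],[0,0,0,0,0],[0,1,0,0,0],[0,2,0,0,0],[0,2,0,0,0],[0,2,0,0,0],[0,2,-0.5,0,0],[0,2,0,0,0],[0,2,0,0,0],[0,2,0,0,0],[0,1,0,0,0],[0,1,0,0,0]]'
for i in 1 2; do python3 -m jog '[[0,1,0,0,0],[0,1,0,0,0],[0,0,0,0,0]]'|sed -n '1,4p';done
python3 - <<'E'
from h import *
cv2.imwrite("pics/s5.png",cv2.resize(vision.get_image("side")[160:310,215:415,::-1],(800,600),interpolation=cv2.INTER_CUBIC))
E
```

```text
t: 15.6
ee_pos: [0.5512, -0.1555, 0.0303]
eef_rot: [-2.25, -2.192, 0.0]
ft_force: [-3.6, 0.1, -2.1]
finger_gap: 0.095
gripper_force: 48.9
t: 15.85
ee_pos: [0.5534, -0.1555, 0.0303]
eef_rot: [2.25, 2.192, 0.0]
ft_force: [-2.9, 0.3, -3.1]
t: 16.1
ee_pos: [0.5553, -0.1555, 0.0303]
eef_rot: [2.25, 2.192, 0.0]
ft_force: [-3.1, -0.3, -3.7]
```

View pics/s5.png

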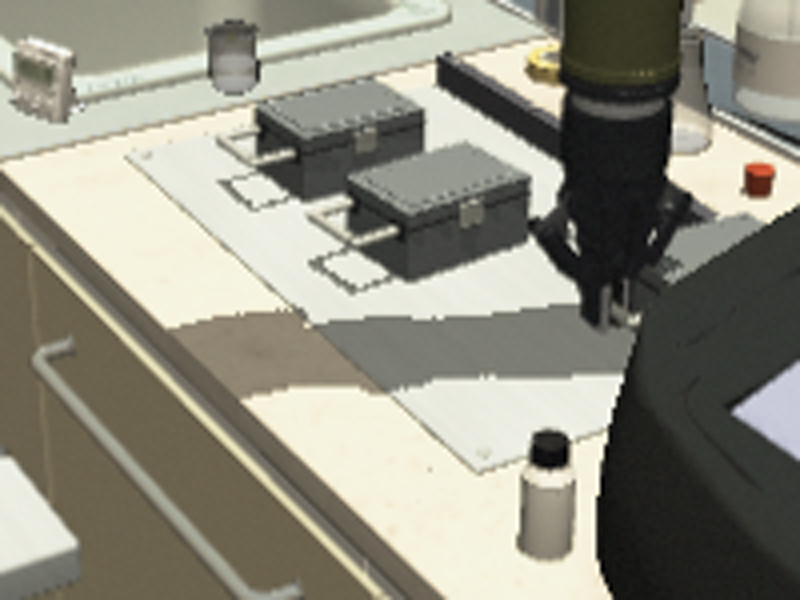

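The empties stand where they were, and friction is now about 3 N. I'll creep on until the force rises.

```bash
for i in 1 2; do python3 -m jog '[[0,1,0,0,0],[0,1,0,0,0],[0,0,0,0,0]]'|sed -n '2p;4p';done; python3 -m jog '[[0,1,0,0,0],[0,0,0,0,0],[0,0,0,0,0]]'|sed -n '2p;4p'; python3 -m jog '[[0,1,0,0,0],[0,0,0,0,0],[0,0,0,0,0]]'|sed -n '2p;4p'
```

```text
ee_pos: [0.5573, -0.1555, 0.0303]
ft_force: [-2.4, -1.0, -3.0]
ee_pos: [0.5587, -0.1555, 0.0301]
ft_force: [-3.9, -0.2, -3.2]
ee_pos: [0.5587, -0.1556, 0.0299]
ft_force: [-6.1, -0.4, -2.9]
ee_pos: [0.5587, -0.1556, 0.0297]
ft_force: [-8.6, -1.7, -2.7]
```

It made contact at x = 558.7 mm. I'll lower it level, press slightly to seat it, then relieve and release.

```bash
python3 -m jog '[[0,1,0,0,0],[0,0,0,-0.7,0],[0,0.5,0,0,0],[0,0,0,0,0],[0,0,0,0,0]]'
python3 -m jog '[[0,-1,0,0,0],[0,-1.5,0,0,0],[0,0,0,0,0],[0,0,0,0,0],[28,0,0,0,0],[28,0,0,0,0],[28,0,0,0,0],[28,0,0,0,0],[28,0,0,10,0],[28,0,0,20,0],[28,0,0,30,0],[28,0,0,30,0]]'
python3 -m jog '[[28,-10,0,20,0],[28,-30,10,20,0],[28,-30,10,20,0],[28,-20,0,10,0],[28,0,0,0,0],[28,0,0,0,0],[28,0,0,0,0]]'
python3 - <<'E'
from h import *
print(ctrl.sense()['ee_pos'],ctrl.sense()['eef_rot'])
im=vision.get_image("wrist")[:,:,::-1]; cv2.imwrite("pics/w6f.png",im); cv2.imwrite("pics/w6.png",cv2.resize(im[100:400,240:640],(800,600),interpolation=cv2.INTER_CUBIC))
E
```

```text
t: 17.57
ee_pos: [0.5588, -0.1557, 0.0295]
eef_rot: [-2.247, -2.188, 0.007]
ft_force: [-13.0, -0.1, 7.1]
finger_gap: 0.096
gripper_force: 50.1
t: 18.57
ee_pos: [0.5598, -0.1553, 0.1209]
eef_rot: [-2.25, -2.192, 0.001]
ft_force: [1.3, 0.3, 0.1]
finger_gap: 0.327
gripper_force: 0.0
t: 19.15
ee_pos: [0.471, -0.1355, 0.1901]
eef_rot: [2.249, 2.192, 0.002]
ft_force: [0.7, -0.7, -0.4]
finger_gap: 0.325
gripper_force: 0.0
[ 0.47104876 -0.13550735  0.19010606] [2.24887157e+00 2.19153756e+00 1.73333433e-03]
```

View pics/w6.png

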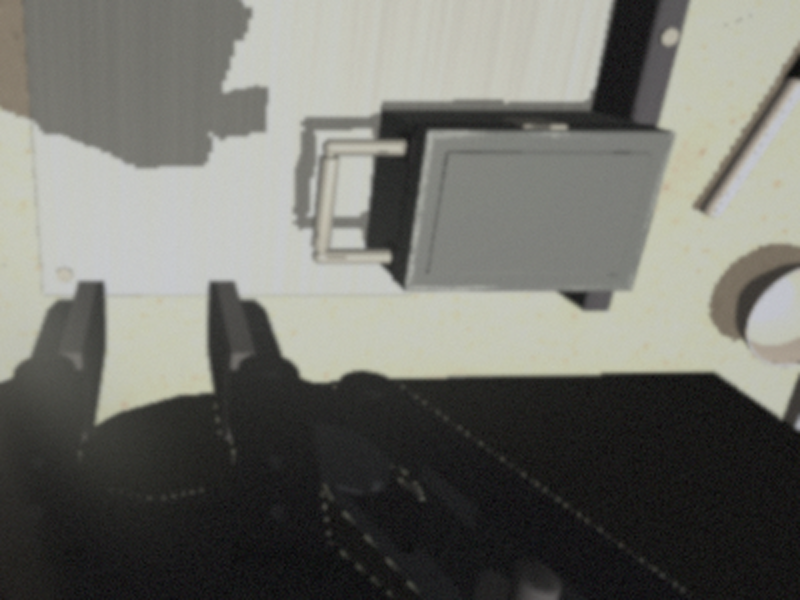

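The case's far end meets the rail and the gripper is clear. I'll check squareness numerically from the top corners (673,131), (631,290), (430,130) and (405,290) in the crop, and from the plate edge.

Run:
```python
from h import *
s=ctrl.sense(); T=wristT(s)
P={'FL':(673,131,64),'FR':(631,290,64),'NL':(430,130,64),'NR':(405,290,64),'h1':(330,148,46),'h2':(321,257,46),'pn1':(25,30,4),'pn2':(43,292,4),'ps1':(43,294,4),'ps2':(405,295,4),'rb1':(612,2,4),'rb2':(594,95,4),'rt1':(657,2,36),'rt2':(633,113,36)}
for k,(x,y,z) in P.items(): print(k,np.round(at("wrist",(x/2+239.75,y/2+99.75),z/1000,T)[:2]*1000,1))
```

```text
FL [ 717.7 -117.2]
FR [ 716.5 -201. ]
NL [ 600.8 -114. ]
NR [ 597.9 -197.3]
h1 [ 559.6 -125.9]
h2 [ 558.8 -185.8]
pn1 [402.1 -65.9]
pn2 [ 398.3 -224.1]
ps1 [ 398.2 -225.5]
ps2 [ 626.1 -232.4]
rb1 [720.9 -58.6]
rb2 [ 721.1 -109. ]
rt1 [719.4 -58.8]
rt2 [ 719.5 -113.6]
```

The case yaw is about −0.027, matching the plate's. The handle is at x ≈ 559, as it was at contact, so the case is seated.

```bash
python3 -c "
from plant import ctrl
print(ctrl.finish_job())"
```

```text
the job is handed in; nothing more can be done
None
```

The loaded case was the rightmost one (about 3 N at the handle, against about 0.9 N for the other two); it now stands against the stop rail, square to it by my measurements. The empty cases stand where they were, the gripper is clear, and the job is handed in with no verdict returned.

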